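# Load a type plate and lift the coder cassette out of its dock

## Robot

A 6-joint arm with a two-finger parallel gripper is mounted at the origin on the work surface. World frame = base frame: x ahead of the robot, y to its left, z up, the work surface at z = 0. Lengths are in m, angles in rad, forces in N, time in s.
With the tool pointing down it reaches from about 0.35 to 0.85 m from the base axis. Payload 8.1 kg.
Tool frame: the origin (TCP) lies on the front face of the gripper's body, between the roots of the fingers; the fingertips stand 84 mm ahead of it and the grasp point (between the pads) lies 65 mm ahead of it; z points along the fingers, y is the line along which they close (so a half turn about z gives the same grasp; the last joint's range is limited). The gripper opens to 93 mm and grips with 3 to 60 N. Pads are 15 mm wide; open, the fingers measure 128 mm over their backs; the gripper's body (75 mm by 188 mm) begins 65 mm behind the grasp point.
Start: joints at [1.219, 0.13, 1.488, -0, 1.523, -0.085], TCP at [0.158, 0.579, 0.303] pointing down, gripper open.
Joint ranges: [-2.96, 2.96], [-0.89, 2.26], [0.02, 2.5], [-1.34, 4.48], [0, 2.73], [-2.66, 2.66]. Speed limits (rad/s): [2.39, 2.39, 2.79, 3.14, 3.14, 3.14].

## Interface

Orientations are given as [roll, pitch, yaw] about the fixed x, y, z axes, in that order (R = Rz(yaw) Ry(pitch) Rx(roll)).
In Python, from station import get_obs, grab_frame, r gives the robot as it stands.
- The arm moves only by the tool drive_tool, never from a script. Its arguments are lists of equal length, an entry for each row: "slide": the shift along the tool's x, y, z normalised to -1 to 1, where 1 is 0.4 m, a list of three; "angular": the turn, a rotation vector about the tool's x, y, z normalised to -1 to 1, where 1 is 180 degrees, a list of three. A call has exactly 8 rows; each row is the pose to reach, as a shift and turn from the pose commanded when the call began, along the tool's axes at that moment, turning the shorter way round; what a row does not reach only later rows make up. A row lasts 1/8 s, in which the tool goes at most 62.5 mm and 10.7 degrees, less where a joint would pass 70% of its speed; a pose out of reach is approached as far as the arm can. A call with a number of a shift or a turn outside -1 to 1 is refused whole. A call with a gripper value outside its range is refused whole. "hand" is the opening, from 0 (shut) to 1 (fully open), set as the call begins (left out, the last holds). The fingers move at their own pace and stop on an object; "newtons" is the grip in N (left out, the last holds). Time passes only in rows, so rows that repeat a pose let the fingers close, or fill a call up. It gives the time, the measured TCP pose, the force, the opening and the grip force at its end, in the units of the state.
- get_obs(): the state, without advancing time (a new reading comes with each control period).
- grab_frame(name): name is "scene" or "top" or "wrist"; returns a dict with "frame" (480x640x3 uint8, red, green, blue), "depth" (480x640 float32, m along the optical axis (not along the pixel's ray), 0 where there is no reading), "fx", "fy", "cx", "cy" (pixels), "dist" ([k1, k2, p1, p2, k3] as OpenCV has them; the pictures are not rectified), "extrinsics" (4x4, takes a point from camera to world coordinates). Camera axes: x right, y up, looking along -z (the intrinsics and any distortion apply to the point x, -y, -z); pixel columns grow to the right and rows downward; lengths in m; the calibration is good to about 2 mm. A picture is of the moment at which its call begins.
- r.finish_job(): hands the job in; it is judged then, once.
The state is a dict: "time_s": time; "qpos": joint angles; "dq": joint speeds; "tau": joint torques, N m; "tcp_pos": TCP position; "eef_rot": TCP orientation; "wrist_force": force on the tool from outside, world axes, zero at the start; "wrist_torque": the same for the moment, N m; "finger_gap": finger opening in m; "finger_force": force on a finger pad.
Only numpy, scipy, OpenCV 4.12 (cv2) and the standard library are available. Lean on these libraries where they do the work, as an engineer would, in place of code of your own. Each camera call takes 0.05 s, during which the arm holds its last target. There are 200 camera calls.

## Task

Get the date coder's cassette ready: take the wider of the two brass type plates out of the stand and slide it blade first into the slot in the top of the cassette, fully home, while the cassette is still latched in its dock. Then pinch the cassette's two side catches together between the fingers to unlatch it, lift it straight up out of the dock with the plate in it, and finish while still pinching and holding it upright, with its underside at least 10 cm above the table. Leave the narrow plate and everything else on the table where it is.

Things in the scene. Friction and masses are not known exactly. Their poses are not given: they have to be found in the camera images.
- plate: wide brass type plate, upright in either slot of the stand, 10 mm of its blade showing. Blade 50 wide (x) x 5 thick (y) x 40 mm tall; above it a grip tab 50 (x) x 10 (y) x 22 mm tall (z 40 to 62). Origin: centre of the blade's lower edge, z up. Fully home in the cassette the tab's shoulders rest on its top, origin 40 mm below the slot mouth. Same either way round; about 0.17 kg
- narrow_plate: the other brass plate in the stand, 32 mm wide instead of 50 mm, otherwise the same shape and height; leave it in its slot
- stand: white block fixed to the table, 84 (x) x 116 (y) x 36 mm tall, with two slots open at the top, 54 mm long (x), 8 mm wide (y), 30 mm deep (their floor 6 mm above the table), at y = -35 and +35 mm. Origin: centre of its underside, on the table
- dock: grey painted loading dock fixed to the table: open-topped frame 108 (x) x 94 (y) x 36 mm tall, floor 6 mm thick; the cassette stands in it with 1.5 mm of play. Ledges inside its long walls (+y, -y) hold the catches' teeth down until both are pinched. Origin: centre of its underside, on the table
- cassette: grey plastic cassette standing in the dock: 80 long (x), 40 wide (y; 51 at its foot), 74 mm tall, 44 mm of it above the dock. Origin: centre of its underside (6 mm above the table in the dock); z up, x along the slot, y from catch to catch. Turned with the dock. About 0.28 kg. Locked in the dock unless pinched
- slot_mouth (a point): centre of the slot mouth on the cassette's top, 74 mm above its underside. The slot is 53 mm long (cassette's x), 7 mm wide (y), 44 mm deep, mouth chamfered 1.5 mm
- pinch_point (a point): mid-point between the catches' black ribbed finger pads (+y and -y sides), 60 mm above the cassette's underside. Pads: outer faces 58 mm apart free, 44 mm pinched, 26 mm wide (x), 38 to 70 mm above the underside; they push straight in along y. The loaded plate's tab stands between them, 10 mm thick, its top 36 mm above this point
- catch_left (a joint): travel of the +y catch, m: 0 free (latched), 0.007 pushed fully in; clear of the ledge from about 0.005. Its spring takes 1.8 N to start and 5 N when fully in
- catch_right (a joint): the same for the -y catch
- rubber_stamp: hand stamp, turned dark wood, 30 mm across, 50 mm tall, standing upright; a bystander, leave it. Origin: centre of its underside
- carton: small brown carton 55 x 38 x 52 mm; a bystander, leave it. Origin: centre of its underside
- tape_roll: roll of clear tape lying flat, 84 mm outside, 24 mm tall; a bystander, leave it. Origin: centre of its underside
- steel_cup: open steel cup, 68 mm across, 75 mm tall; a bystander, leave it. Origin: centre of its underside
- screwdriver: screwdriver lying on the table (origin somewhere along it, at table height); a bystander, leave it
- sachet_box: white paper box with a brown lid, 85 x 55 x 55 mm; a bystander, leave it. Origin: centre of its underside
Not all that is in view belongs to the job. Leave any black look-alike of the plate alone.

How it is judged:
On the way, in this order (a step that is already met when the one before it is completed fails the run):
1. the wide plate is fully home in the cassette's slot while the cassette stands latched in the dock (z of plate in the frame of cassette between 0.03 and 0.0375 m and x of plate in the frame of cassette between -0.004 and 0.004 m and y of plate in the frame of cassette between -0.003 and 0.003 m and angle between the z axis of plate and the z axis of cassette, either way round below 0.08 rad and z of cassette in the frame of dock below 0.01 m and value of joint each of catch_left, catch_right below 0.003 m), for 0.2 s.
2. both catches are pinched in while the cassette is still down in the dock (value of joint each of catch_left, catch_right above 0.0045 m and z of cassette in the frame of dock below 0.012 m and contact force between the fingers and cassette above 1 N), for 0.1 s.
At the end, for the whole second after the job is handed in: Cassette held still by its two catches (each in over 4.5 mm, fingers pressing over 3 N), upright within 14 degrees, underside over 95 mm above the table, touching no dock, stand or bystander; wide plate fully home in its slot (within 3.5 mm of its shoulders resting) (z of plate in the frame of cassette between 0.03 and 0.0375 m and x of plate in the frame of cassette between -0.004 and 0.004 m and y of plate in the frame of cassette between -0.003 and 0.003 m and angle between the z axis of plate and the z axis of cassette, either way round below 0.08 rad and value of joint each of catch_left, catch_right above 0.0045 m and height (world z) of cassette above 0.095 m and angle between cassette's own z axis and vertical below 0.25 rad and linear speed of cassette below 0.03 m/s and contact force between the fingers and cassette above 3 N and contact force between cassette and dock below 0.2 N and contact force between cassette and stand below 0.2 N and contact force between cassette and rubber_stamp below 0.2 N and contact force between cassette and carton below 0.2 N and contact force between cassette and tape_roll below 0.2 N and contact force between cassette and steel_cup below 0.2 N and contact force between cassette and screwdriver below 0.2 N and contact force between cassette and sachet_box below 0.2 N); the arm keeps its last pose, push and grip.
It fails at once if the narrow plate is pulled out or shifted by more than 15 mm (distance of narrow_plate from where it was at the start of the episode above 0.015 m).
It fails at once if a bystander on the table is moved by more than 30 mm (distance of any of rubber_stamp, carton, tape_roll, steel_cup, screwdriver, sachet_box from where it was at the start of the episode above 0.03 m).
It also fails if it takes over 51 s, if anything falls off the work surface, if the arm or the gripper's body presses on something with over 40 N, if the wrist force passes 120 N, or if a joint passes its speed limit or range.

## Working session

There is one attempt and no reset: what is moved stays moved. The work goes in short steps, Python scripts to look and compute and a tool call to move; the robot and the scene stay as the last step left them, time stands still between calls to the robot, and variables do not carry over. Pictures are saved under pics/ and viewed, at most 10 in all, crops included, and the job is handed in when it is done.

Besides the shell and the picture viewer there is one more tool, called after "Call:" as name(argument=value, ...) on one line, values as JSON. drive_tool: Moves the arm, as the interface text tells. Scaled input: -1 to 1 covers 0.4 m each way for a shift and 180 degrees each way for a turn. Its arguments: {"type":"object","properties":{"slide":{"type":"array"},"angular":{"type":"array"},"hand":{"type":"number"},"newtons":{"type":"number"}},"required":["slide","angular"]}

```bash
mkdir -p pics; ls
cat > h.py <<'E'
import numpy as np, cv2
from station import get_obs, grab_frame, r
def pts(f):
    """world point of every pixel from depth"""
    h,w=f["depth"].shape
    u,v=np.meshgrid(np.arange(w),np.arange(h))
    K=np.array([[f["fx"],0,f["cx"]],[0,f["fy"],f["cy"]],[0,0,1.]])
    n=cv2.undistortPoints(np.stack([u,v],-1).reshape(-1,1,2).astype(float),K,np.array(f["dist"],float)).reshape(h,w,2)
    d=f["depth"]; P=np.stack([n[...,0]*d,-n[...,1]*d,-d],-1)
    E=np.array(f["extrinsics"]); return P@E[:3,:3].T+E[:3,3]
E
python3 - <<'E'
from h import *
import pickle
for n in ["scene","top"]:
    f=grab_frame(n); pickle.dump({k:f[k] for k in f},open(n+".pkl","wb"))
    cv2.imwrite(f"pics/{n}0.png",f["frame"][...,::-1]); print(n,np.round(f["extrinsics"],3).tolist(),f["fx"],f["dist"])
print(get_obs())
E
```

```text
pics
scene [[-0.64, -0.459, 0.617, 1.175], [0.768, -0.391, 0.507, 0.532], [0.009, 0.798, 0.603, 0.71], [0.0, 0.0, 0.0, 1.0]] 465.36512314164474 [-0.03648553  0.          0.          0.          0.        ]
top [[-0.027, 0.991, -0.13, 0.402], [-0.999, -0.024, 0.024, 0.007], [0.021, 0.13, 0.991, 1.167], [0.0, 0.0, 0.0, 1.0]] 492.34350850600975 [-0.08552733  0.          0.          0.          0.        ]
{'time_s': 0.1, 'qpos': array([ 1.21861990e+00,  1.31093017e-01,  1.48918219e+00,  9.95890650e-06,
        1.52299339e+00, -8.54033554e-02]), 'dq': array([-0.00070106, -0.00122756, -0.00121544,  0.00045195, -0.00039031,
        0.00086769]), 'tau': array([ 1.71097214e-03, -5.61339355e+01, -4.93096304e+01,  7.70655507e-02,
        2.91673554e-02, -9.15745636e-05]), 'tcp_pos': array([0.15801891, 0.57842651, 0.30178134]), 'eef_rot': array([-3.13992367e+00, -1.52867688e-04,  2.87481897e+00]), 'wrist_force': array([-0.14838567, -0.58047659,  0.6666166 ]), 'wrist_torque': array([-0.01544307, -0.061663  ,  0.05409759]), 'finger_force': 0.0, 'finger_gap': 0.09306410303427073}
```

View pics/top0.png

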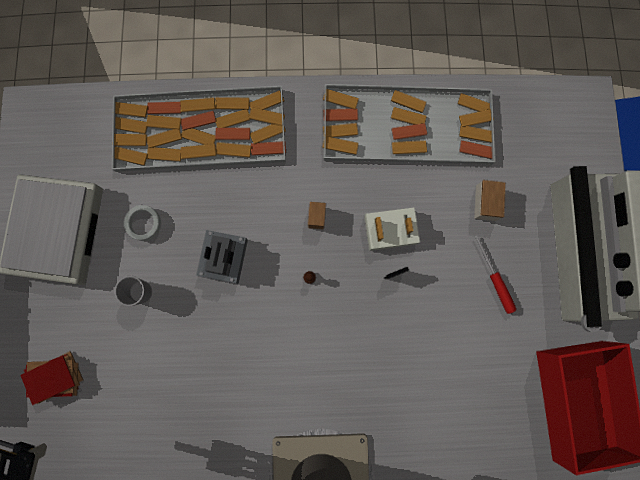

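View pics/scene0.png

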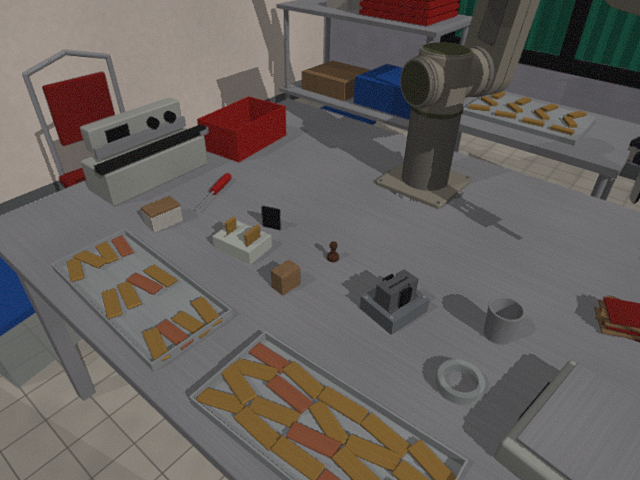

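The top view shows the stand at (392,230) with brass plates at (379,229) and (409,225). The black look-alike is at (397,272), the dock and cassette are at (222,257), and the stamp is at (310,277). I'll measure both plates and enlarge them.

```bash
cat > m.py <<'E'
from h import *
import pickle
for n,(x0,y0,x1,y1),(a0,b0,a1,b1) in [("top",(350,195,440,260),(190,220,260,295)),("scene",(205,205,285,265),(350,260,435,335))]:
    f=pickle.load(open(n+".pkl","rb")); P=pts(f); hsv=cv2.cvtColor(f["frame"],cv2.COLOR_RGB2HSV)
    m=cv2.inRange(hsv,(8,100,60),(30,255,255)); w=np.zeros_like(m); w[y0:y1,x0:x1]=1; m=m*w
    c,l,s,ce=cv2.connectedComponentsWithStats(m)
    for i in range(1,c):
        if s[i,4]<15: continue
        Q=P[l==i]; zt=Q[:,2].max(); T=Q[Q[:,2]>0.05]
        print(n,ce[i].round(),s[i,4],"zmax",zt.round(4),"n",len(T))
        if len(T)>5:
            (cx,cy),wh,an=cv2.minAreaRect((T[:,:2]*1000).astype(np.float32)); print("  ",cx,cy,wh,an)
    for nm,(u0,v0,u1,v1),zl,zh in [("stand",(x0,y0,x1,y1),.03,.042),("dock",(a0,b0,a1,b1),.03,.041),("cass",(a0,b0,a1,b1),.072,.09)]:
        Q=P[v0:v1,u0:u1].reshape(-1,3); Q=Q[(Q[:,2]>zl)&(Q[:,2]<zh)]
        print(n,nm,len(Q),Q[:,2].mean() if len(Q) else 0,cv2.minAreaRect((Q[:,:2]*1000).astype(np.float32)) if len(Q)>3 else 0)
T=cv2.imread("pics/top0.png");S=cv2.imread("pics/scene0.png")
g=lambda I,u,v:cv2.resize(I[v:v+75,u:u+100],(400,300),interpolation=cv2.INTER_CUBIC)
cv2.imwrite("pics/crop0.png",np.vstack([np.hstack([g(T,345,190),g(S,195,200)]),np.hstack([g(T,175,220),g(S,345,260)])]))
E
python3 m.py
```

```text
top [379. 228.] 123 zmax 0.0711 n 108
   576.36376953125 -146.76345825195312 (49.05817413330078, 9.857276916503906) 6.2363386154174805
top [409. 225.] 88 zmax 0.072 n 82
   582.1475830078125 -214.7564697265625 (32.335914611816406, 11.322577476501465) 5.130075931549072
top stand 1463 0.035328381643462026 ((580.255859375, -181.18093872070312), (84.98199462890625, 115.47506713867188), 6.465372085571289)
top dock 1042 0.035841942296001544 ((523.3800659179688, 219.47061157226562), (96.16278076171875, 108.81843566894531), 77.75109100341797)
top cass 633 0.07897320686394388 ((523.2637939453125, 219.32330322265625), (59.454917907714844, 80.43428802490234), 77.63033294677734)
scene [230. 225.] 135 zmax 0.0708 n 94
   586.2479248046875 -214.21458435058594 (32.50935745239258, 11.315225601196289) 6.916832447052002
scene [252. 235.] 205 zmax 0.7095 n 143
   878.0894165039062 180.74371337890625 (918.8174438476562, 36.40818405151367) 47.48737716674805
scene stand 940 0.036065520566799916 ((549.0416259765625, -184.36793518066406), (156.92530822753906, 119.16022491455078), 6.962222576141357)
scene dock 908 0.036122252489587996 ((526.1261596679688, 220.4236602783203), (96.57527160644531, 111.76810455322266), 76.94683837890625)
scene cass 675 0.07882759776824019 ((525.7252197265625, 220.27081298828125), (60.40812301635742, 83.88630676269531), 78.86177825927734)
```

View pics/crop0.png

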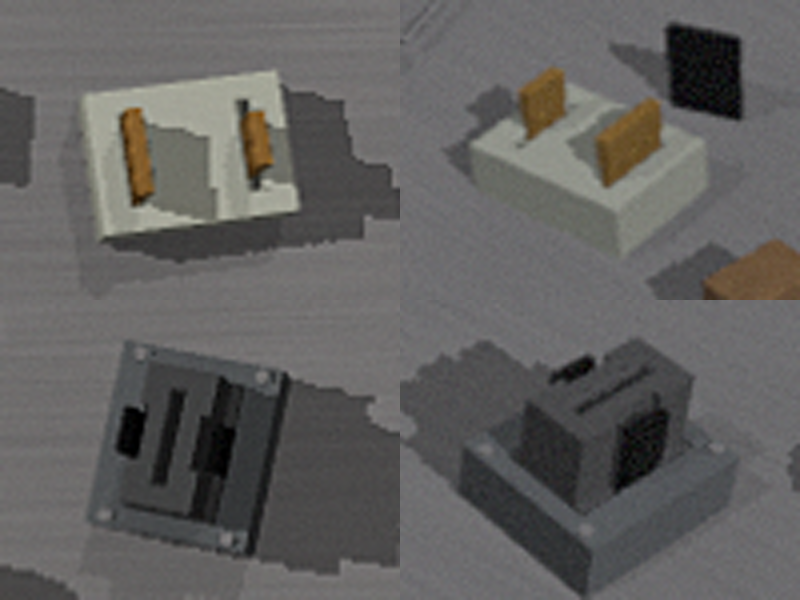

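The crop confirms it. The wide plate is at top pixel (379,228), which is scene pixel (252,235), and its tab measures 49 mm. The one at top (409,225) measures 32 mm, so it's the narrow plate. The black piece at (397,272) is the decoy.

Wide plate: (0.576,-0.147), long axis +6.3°. Cassette: (0.524,0.220), x axis -12.3°. I'll go above the cassette first for a wrist look.

Call:
drive_tool(slide=[[-1,-0.62,0],[-1,-0.62,0],[-1,-0.62,0],[-1,-0.62,0],[-1,-0.62,0],[-1,-0.62,0],[-1,-0.62,0],[-1,-0.62,0]], angular=[[0,0,-0.017],[0,0,-0.017],[0,0,-0.017],[0,0,-0.017],[0,0,-0.017],[0,0,-0.017],[0,0,-0.017],[0,0,-0.017]], hand=0.45, newtons=30)

```text
time_s: 1.1
tcp_pos: [0.4801, 0.2314, 0.3023]
eef_rot: [-3.141, -0.0, 2.926]
wrist_force: [-0.3, 0.2, 0.8]
finger_gap: 0.0417
finger_force: 0.0
```

```bash
cat > w.py <<'E'
from h import *
import sys,pickle
n=sys.argv[1]
f=grab_frame("wrist"); pickle.dump(dict(f),open(n+".pkl","wb")); cv2.imwrite(f"pics/{n}.png",f["frame"][...,::-1])
o=get_obs(); print(o["time_s"],o["tcp_pos"].round(4),np.degrees(o["eef_rot"]).round(2)); print(np.round(f["extrinsics"],3).tolist())
E
python3 w.py w1
```

```text
1.15 [0.4817 0.2295 0.3022] [-1.7989e+02  6.0000e-02  1.6757e+02]
[[0.213, -0.941, -0.263, 0.408], [0.977, 0.205, 0.057, 0.248], [0.0, -0.269, 0.963, 0.383], [0.0, 0.0, 0.0, 1.0]]
```

View pics/w1.png

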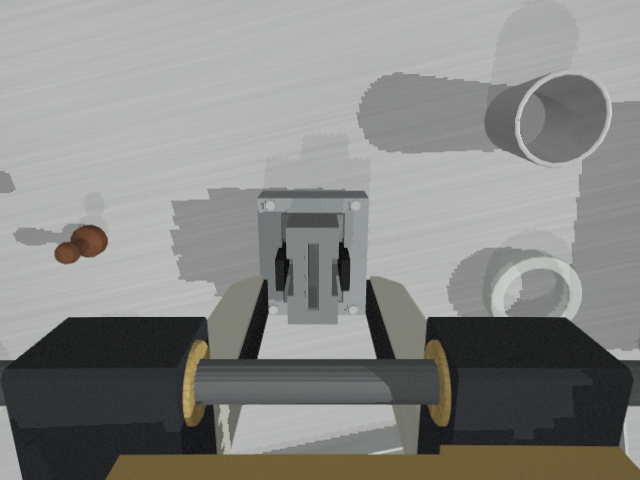

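The wrist view shows the cassette at about (313,270), with its slot a dark strip at (313,278) and the pads at (281,268) and (344,268).

```bash
cat > c.py <<'E'
from h import *
import pickle,sys
f=pickle.load(open(sys.argv[1]+".pkl","rb")); P=pts(f)
W=np.zeros(P.shape[:2],bool); W[185:345,240:380]=1
m=(W&(abs(P[...,2]-.080)<.004)).astype(np.uint8)
cs,_=cv2.findContours(m,cv2.RETR_CCOMP,cv2.CHAIN_APPROX_NONE)
c0,l,s,ce=cv2.connectedComponentsWithStats(m)
for i in range(1,c0):
    if s[i,4]>60:
        Q=P[l==i]; print("top comp",s[i,4],Q[:,2].mean().round(4),cv2.minAreaRect((Q[:,:2]*1000).astype(np.float32)))
# slot: dark strip on top, by ray onto z=0.08
g=cv2.cvtColor(f["frame"],cv2.COLOR_RGB2GRAY); print("row",g[278,285:345].tolist())
d=(P[...,2]<.072)&W; k,l,s,ce=cv2.connectedComponentsWithStats(d.astype(np.uint8))
lab=l[270,313]; print("label",lab,[ (ce[i].round(1).tolist(),s[i].tolist()) for i in range(1,k) if s[i,4]>30])
m=(W&(P[...,2]>.033)&(P[...,2]<.039)); Q=P[m]; print("dock",cv2.minAreaRect((Q[:,:2]*1000).astype(np.float32)))
E
python3 c.py w1
```

```text
top comp 4011 0.0784 ((525.9170532226562, 218.36279296875), (39.82355880737305, 80.82799530029297), 77.60623168945312)
row [19, 52, 104, 100, 100, 79, 72, 74, 117, 130, 132, 133, 132, 131, 132, 131, 131, 134, 134, 133, 114, 135, 139, 82, 78, 86, 87, 85, 82, 88, 85, 88, 88, 91, 132, 131, 133, 132, 134, 131, 132, 131, 132, 130, 133, 133, 132, 77, 74, 75, 76, 117, 123, 119, 78, 25, 26, 33, 40, 33]
label 2 [([311.7, 252.9], [240, 185, 140, 160, 14469]), ([312.0, 275.2], [308, 245, 9, 62, 547])]
dock ((526.1506958007812, 218.45074462890625), (94.13690185546875, 108.90524291992188), 77.6713638305664)
```

Call:
drive_tool(slide=[[-0.34,-0.9,0.05],[-0.34,-0.9,0.05],[-0.34,-0.9,0.05],[-0.34,-0.9,0.05],[-0.34,-0.9,0.05],[-0.34,-0.9,0.05],[-0.34,-0.9,0.05],[-0.34,-0.9,0.05]], angular=[[0,0,-0.104],[0,0,-0.104],[0,0,-0.104],[0,0,-0.104],[0,0,-0.104],[0,0,-0.104],[0,0,-0.104],[0,0,-0.104]])

```text
time_s: 2.15
tcp_pos: [0.5351, -0.1469, 0.2821]
eef_rot: [3.141, -0.001, -3.03]
wrist_force: [0.2, 0.5, -0.1]
finger_gap: 0.0417
finger_force: 0.0
```

```bash
python3 w.py w2
cat > p.py <<'E'
from h import *
import pickle,sys
f=pickle.load(open(sys.argv[1]+".pkl","rb")); P=pts(f); hsv=cv2.cvtColor(f["frame"],cv2.COLOR_RGB2HSV)
m=cv2.inRange(hsv,(8,100,60),(30,255,255))>0
m&=(P[...,2]>.055)&(P[...,2]<.08)
k,l,s,ce=cv2.connectedComponentsWithStats(m.astype(np.uint8))
for i in range(1,k):
    if s[i,4]>60:
        Q=P[l==i]; zt=np.percentile(Q[:,2],90); T=Q[Q[:,2]>zt-.003]
        print(ce[i].round(),s[i,4],"z",zt.round(4),cv2.minAreaRect((T[:,:2]*1000).astype(np.float32)))
E
python3 p.py w2; python3 -c "
from h import *
f=__import__('pickle').load(open('w2.pkl','rb'));P=pts(f);m=(abs(P[...,2]-.036)<.003);m[330:]=0;k,l,s,c=cv2.connectedComponentsWithStats(m.astype(np.uint8))
i=1+s[1:,4].argmax();print('stand',c[i],s[i],cv2.minAreaRect((P[l==i][:,:2]*1000).astype(np.float32)))"
```

```text
2.2 [ 0.5352 -0.1458  0.2823] [ 1.7994e+02 -4.0000e-02 -1.7353e+02]
[[-0.112, -0.957, -0.267, 0.462], [0.994, -0.108, -0.032, -0.155], [0.002, -0.269, 0.963, 0.363], [0.0, 0.0, 0.0, 1.0]]
[309. 273.] 823 z 0.0673 ((578.262451171875, -147.14947509765625), (49.021141052246094, 9.183507919311523), 5.9747209548950195)
[218. 271.] 668 z 0.0672 ((584.04736328125, -216.61863708496094), (30.923229217529297, 9.886357307434082), 6.295199394226074)
stand [271.0079198  254.26506266] [ 194  212  145   98 9975] ((582.834228515625, -182.0338134765625), (84.90692138671875, 116.17300415039062), 5.982763767242432)
```

View pics/w2.png

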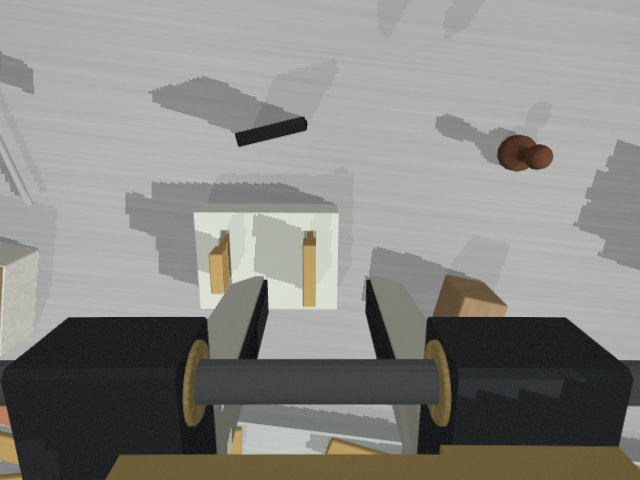

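Call:
drive_tool(slide=[[-0.107,-0.016,0.06],[-0.107,-0.016,0.15],[-0.107,-0.016,0.24],[-0.107,-0.016,0.31],[-0.107,-0.016,0.35],[-0.107,-0.016,0.368],[-0.107,-0.016,0.368],[-0.107,-0.016,0.368]], angular=[[0,0,0.0025],[0,0,0.0025],[0,0,0.0025],[0,0,0.0025],[0,0,0.0025],[0,0,0.0025],[0,0,0.0025],[0,0,0.0025]])

```text
time_s: 3.2
tcp_pos: [0.5794, -0.1482, 0.137]
eef_rot: [-3.141, 0.002, -3.036]
wrist_force: [0.3, 0.5, 0.5]
finger_gap: 0.042
finger_force: 0.0
```

```bash
python3 w.py w3;python3 p.py w3
```

```text
3.25 [ 0.5793 -0.1483  0.137 ] [-1.7995e+02  1.1000e-01 -1.7396e+02]
[[-0.106, -0.957, -0.27, 0.506], [0.994, -0.102, -0.029, -0.156], [0.0, -0.271, 0.962, 0.217], [0.0, 0.0, 0.0, 1.0]]
[318. 298.] 2917 z 0.0671 ((577.5465087890625, -147.56617736816406), (47.940513610839844, 9.702676773071289), 6.0726423263549805)
[144. 287.] 2068 z 0.0669 ((579.0699462890625, -217.22024536132812), (21.60906219482422, 10.503293991088867), 6.508804798126221)
```

Call:
drive_tool(slide=[[0,0.002,0.005],[0,0.002,0.005],[0,0.002,0.005],[0,0.002,0.005],[0,0.002,0.005],[0,0.002,0.005],[0,0.002,0.005],[0,0.002,0.005]], angular=[[0,0,0],[0,0,0],[0,0,0],[0,0,0],[0,0,0],[0,0,0],[0,0,0],[0,0,0]], hand=0, newtons=40)

```text
time_s: 4.25
tcp_pos: [0.5785, -0.1473, 0.1336]
eef_rot: [-3.142, -0.0, -3.036]
wrist_force: [-0.5, 0.4, 0.0]
finger_gap: 0.0096
finger_force: 40.0
```

```bash
python3 -c "
from h import *
o=get_obs();print(o['tcp_pos'],np.degrees(o['eef_rot']))"
```

```text
[ 0.57846453 -0.14727651  0.13355933] [-1.79998952e+02 -1.16695509e-03 -1.73958386e+02]
```

Gripped (gap 9.6 mm). Lifting straight up, then I'll check it in hand.

Call:
drive_tool(slide=[[0,0,-0.04],[0,0,-0.09],[0,0,-0.17],[0,0,-0.26],[0,0,-0.3],[0,0,-0.3],[0,0,-0.3],[0,0,-0.3]], angular=[[0,0,0],[0,0,0],[0,0,0],[0,0,0],[0,0,0],[0,0,0],[0,0,0],[0,0,0]])

```text
time_s: 5.25
tcp_pos: [0.5777, -0.147, 0.2516]
eef_rot: [3.14, -0.003, -3.036]
wrist_force: [0.1, 0.2, -1.5]
finger_gap: 0.0101
finger_force: 40.0
```

```bash
python3 w.py w4
```

```text
5.3 [ 0.5778 -0.147   0.2518] [ 1.7993e+02 -1.4000e-01 -1.7396e+02]
[[-0.106, -0.958, -0.265, 0.504], [0.994, -0.102, -0.031, -0.155], [0.002, -0.267, 0.964, 0.332], [0.0, 0.0, 0.0, 1.0]]
```

View pics/w4.png

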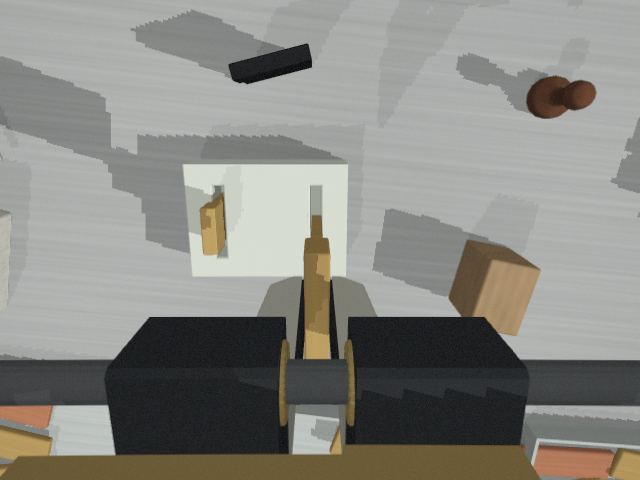

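The plate hangs between the fingers, tab top edge at (317,240) and blade front at (317,220). The narrow plate is untouched at (213,230). Now measuring the plate in the tool frame.

```bash
cat > q.py <<'E'
from h import *
import pickle,sys
from scipy.spatial.transform import Rotation as R
f=pickle.load(open(sys.argv[1]+".pkl","rb")); o=get_obs(); P=pts(f)
T=(P-o["tcp_pos"])@R.from_euler("xyz",o["eef_rot"]).as_matrix()
hsv=cv2.cvtColor(f["frame"],cv2.COLOR_RGB2HSV)
m=cv2.inRange(hsv,(8,100,40),(30,255,255)); m[:, :290]=0; m[:,345:]=0; m[345:]=0
Q=T[(m>0)&(T[...,2]<.15)&(T[...,2]>.0)]*1000
for a in range(55,135,5):
    S=Q[(Q[:,2]>=a)&(Q[:,2]<a+5)]
    if len(S)>5: print(a,len(S),"x",np.percentile(S[:,0],[2,50,98]).round(1),"y",np.percentile(S[:,1],[3,50,97]).round(1))
E
python3 q.py w4
```

```text
65 2397 x [-12.2   6.9  24.5] y [-4.4  0.1  4.9]
70 101 x [24.2 24.6 25. ] y [-4.2  0.1  4.7]
75 89 x [24.2 24.6 25. ] y [-4.2  0.5  4.8]
80 89 x [24.2 24.6 25. ] y [-4.2  0.1  4.5]
85 60 x [24.2 24.6 25. ] y [-3.8  0.3  4.6]
90 34 x [24.2 24.7 24.9] y [-2.1  0.1  2.2]
95 35 x [24.1 24.7 24.9] y [-2.1  0.1  2.2]
100 29 x [24.4 24.6 24.8] y [-1.7  0.5  2.3]
105 29 x [24.3 24.6 25. ] y [-1.8  0.1  2.4]
110 27 x [24.4 24.7 24.8] y [-1.8  0.5  2.4]
115 23 x [24.4 24.6 24.8] y [-1.9  0.5  2.5]
120 19 x [24.4 24.6 24.9] y [-1.9  0.1  2.1]
125 16 x [24.3 24.5 24.8] y [-2.  -0.2  1.9]
```

The plate is centred (-0.4, 0.2 mm) and vertical in the tool. Moving over the cassette.

Call:
drive_tool(slide=[[0.034,0.923,0],[0.034,0.923,0],[0.034,0.923,0],[0.034,0.923,0],[0.034,0.923,0],[0.034,0.923,0],[0.034,0.923,0],[0.034,0.923,0]], angular=[[0,0,0.102],[0,0,0.102],[0,0,0.102],[0,0,0.102],[0,0,0.102],[0,0,0.102],[0,0,0.102],[0,0,0.102]])

```text
time_s: 6.3
tcp_pos: [0.5258, 0.2183, 0.2527]
eef_rot: [-3.14, -0.001, 2.928]
wrist_force: [-0.1, -0.1, -0.8]
finger_gap: 0.0098
finger_force: 40.0
```

```bash
python3 w.py w5
cat > d.py <<'E'
from h import *
import pickle,sys
from scipy.spatial.transform import Rotation as R
f=pickle.load(open(sys.argv[1]+".pkl","rb")); o=get_obs(); P=pts(f)
M=R.from_euler("xyz",o["eef_rot"]).as_matrix()
def rect(m,n):
    Q=P[m]; c,wh,a=cv2.minAreaRect((Q[:,:2]*1000).astype(np.float32)); t=(np.array([*c,0])/1000-o["tcp_pos"])@M
    print(n,m.sum(),np.round(c,1),np.round(wh,1),round(a,2),"tool xy mm",(t[:2]*1000).round(1),"z",Q[:,2].mean().round(4))
W=np.zeros(P.shape[:2],bool); W[120:400,180:460]=1
near=W&(np.hypot(P[...,0]-.525,P[...,1]-.219)<.085)
for n,z0 in [("dock",.036),("top",.0785)]:
    m=(near&(abs(P[...,2]-z0)<.003)).astype(np.uint8)
    if n=="top":
        k,l,s,c=cv2.connectedComponentsWithStats(m); m=l==1+s[1:,4].argmax()
    rect(m>0,n)
E
python3 d.py w5; python3 q.py w5
```

```text
6.35 [0.5261 0.2176 0.2529] [-1.7994e+02 -4.0000e-02  1.6766e+02]
[[0.211, -0.942, -0.262, 0.454], [0.977, 0.203, 0.057, 0.234], [-0.0, -0.268, 0.963, 0.333], [0.0, 0.0, 0.0, 1.0]]
dock 9052 [525.6 218.4] [ 94.1 108.8] 77.79 tool xy mm [0.4 1. ] z 0.0346
top 4422 [520.4 219.6] [40.  69.2] 77.66 tool xy mm [5.8 1. ] z 0.0784
65 2389 x [-11.8   7.2  24.9] y [-3.7  0.9  5.7]
70 109 x [24.6 25.  25.3] y [-3.4  0.8  5.4]
75 90 x [24.4 25.  25.4] y [-3.5  1.2  5.5]
80 86 x [24.6 25.  25.4] y [-3.6  0.6  5.4]
85 65 x [24.4 25.  25.6] y [-3.4  1.2  5.4]
90 38 x [24.6 25.1 25.5] y [-1.3  1.   3.3]
95 36 x [24.7 25.  25.5] y [-1.4  0.8  3. ]
100 32 x [24.8 25.  25.3] y [-1.5  0.8  3. ]
105 29 x [24.6 25.  25.3] y [-1.5  0.8  3.1]
110 26 x [24.8 25.  25.3] y [-1.2  0.8  3.1]
115 25 x [24.8 25.1 25.4] y [-0.8  1.3  3.2]
120 26 x [24.6 25.  25.2] y [-1.2  0.8  3.2]
125 13 x [24.6 25.  25.2] y [-1.2  0.8  2.8]
```

View pics/w5.png

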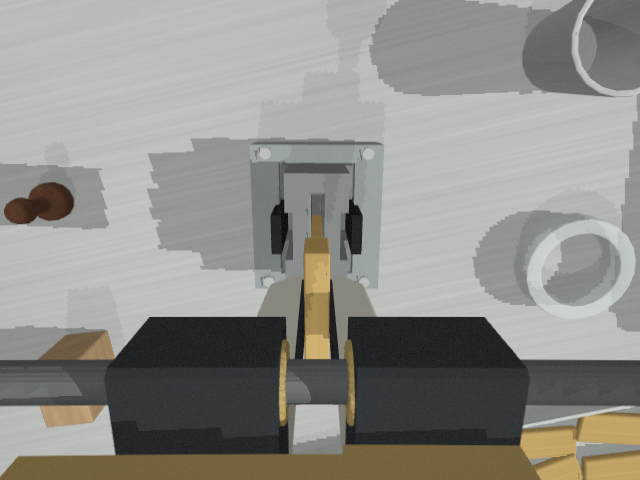

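Plate and slot agree within 0.5 mm and 0.1°. Starting the insertion gently.

Call:
drive_tool(slide=[[0.001,0,0.04],[0.001,0,0.075],[0.001,0,0.095],[0.001,0,0.095],[0.001,0,0.11],[0.001,0,0.12],[0.001,0,0.13],[0.001,0,0.14]], angular=[[0,0,0],[0,0,0],[0,0,0],[0,0,0],[0,0,0],[0,0,0],[0,0,0],[0,0,0]])

```text
time_s: 7.35
tcp_pos: [0.5257, 0.2186, 0.1974]
eef_rot: [3.142, 0.0, 2.927]
wrist_force: [-0.3, 0.0, -1.0]
finger_gap: 0.0096
finger_force: 40.0
```

```bash
python3 -c "
from h import *
o=get_obs();print(o['tcp_pos'],np.degrees(o['eef_rot']),o['wrist_force'],o['wrist_torque'])"
```

```text
[0.52569753 0.21859992 0.19735835] [1.79997476e+02 5.40604698e-03 1.67688952e+02] [-0.30476681  0.03055257 -0.97719842] [ 0.02105388  0.01009424 -0.01258889]
```

The blade has entered with no force. Continuing home.

Call:
drive_tool(slide=[[0,0,0.012],[0,0,0.025],[0,0,0.038],[0,0,0.05],[0,0,0.06],[0,0,0.068],[0,0,0.073],[0,0,0.076]], angular=[[0,0,0],[0,0,0],[0,0,0],[0,0,0],[0,0,0],[0,0,0],[0,0,0],[0,0,0]])

```text
time_s: 8.35
tcp_pos: [0.5257, 0.2186, 0.1675]
eef_rot: [3.142, 0.0, 2.927]
wrist_force: [-4.6, -0.5, 7.2]
finger_gap: 0.0098
finger_force: 40.0
```

Contact at the expected height (8 N), so the shoulders are seated. Releasing, then raising to inspect.

Call:
drive_tool(slide=[[0,0,0],[0,0,0],[0,0,0],[0,0,0],[0,0,-0.04],[0,0,-0.11],[0,0,-0.11],[0,0,-0.11]], angular=[[0,0,0],[0,0,0],[0,0,0],[0,0,0],[0,0,0],[0,0,0],[0,0,0],[0,0,0]], hand=1)

```text
time_s: 9.35
tcp_pos: [0.5257, 0.2185, 0.2112]
eef_rot: [3.141, 0.0, 2.927]
wrist_force: [0.7, 0.3, -0.4]
finger_gap: 0.0849
finger_force: 0.0
```

```bash
python3 w.py w6; python3 d.py w6
python3 - <<'E'
from h import *
import pickle
from scipy.spatial.transform import Rotation as R
f=pickle.load(open("w6.pkl","rb")); P=pts(f); hsv=cv2.cvtColor(f["frame"],cv2.COLOR_RGB2HSV)
m=(cv2.inRange(hsv,(8,100,40),(30,255,255))>0)&(np.hypot(P[...,0]-.525,P[...,1]-.219)<.06)
Q=P[m]; zt=np.percentile(Q[:,2],90); T=Q[Q[:,2]>zt-.003]; print("plate top z",zt,cv2.minAreaRect((T[:,:2]*1000).astype(np.float32)), "min z",np.percentile(Q[:,2],2))
E
```

```text
9.4 [0.5253 0.2184 0.2105] [-1.7997e+02 -4.0000e-02  1.6768e+02]
[[0.212, -0.941, -0.264, 0.453], [0.977, 0.205, 0.056, 0.235], [0.001, -0.27, 0.963, 0.292], [0.0, 0.0, 0.0, 1.0]]
dock 11567 [525.7 218.4] [ 94.2 108.3] 77.77 tool xy mm [-0.5  0.1] z 0.0346
top 7451 [525.8 218.3] [40.2 80.5] 77.72 tool xy mm [-0.7  0. ] z 0.0785
plate top z 0.23968503223984253 ((509.0010070800781, 243.39637756347656), (60.68655014038086, 4.046082973480225), 77.923095703125) min z 0.0994326522278641
```

View pics/w6.png

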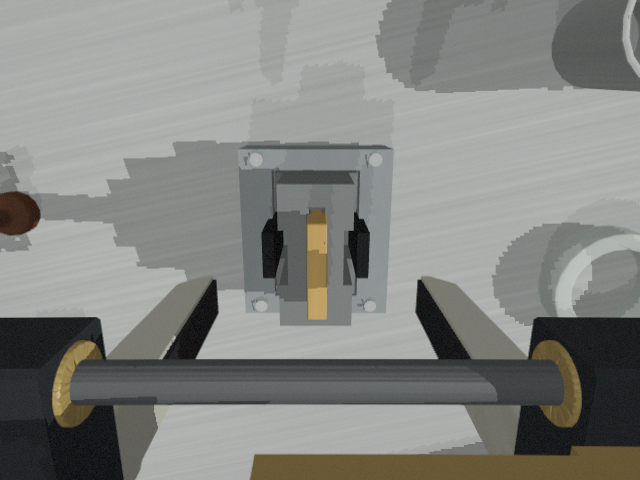

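The plate is seated flush in the slot at (317,265). Tab top reads 0.100 m, against 0.102 expected. Descending to the pads.

Call:
drive_tool(slide=[[0,0,0.05],[0,0,0.1],[0,0,0.15],[0,0,0.19],[0,0,0.2],[0,0,0.2],[0,0,0.2],[0,0,0.2]], angular=[[0,0,0],[0,0,0],[0,0,0],[0,0,0],[0,0,0],[0,0,0],[0,0,0],[0,0,0]], newtons=25)

```text
time_s: 10.4
tcp_pos: [0.5262, 0.2187, 0.1321]
eef_rot: [3.141, 0.001, 2.927]
wrist_force: [0.1, 0.1, -0.1]
finger_gap: 0.0927
finger_force: 0.0
```

Call:
drive_tool(slide=[[0,0,0],[0,0,0],[0,0,0],[0,0,0],[0,0,0],[0,0,0],[0,0,0],[0,0,0]], angular=[[0,0,0],[0,0,0],[0,0,0],[0,0,0],[0,0,0],[0,0,0],[0,0,0],[0,0,0]], hand=0)

```text
time_s: 11.4
tcp_pos: [0.5258, 0.2185, 0.1314]
eef_rot: [-3.142, 0.0, 2.927]
wrist_force: [-1.0, -1.3, 5.1]
finger_gap: 0.0419
finger_force: 25.0
```

Pinched (gap 42 mm, 25 N). Lifting slowly.

Call:
drive_tool(slide=[[0,0,-0.01],[0,0,-0.025],[0,0,-0.045],[0,0,-0.07],[0,0,-0.095],[0,0,-0.12],[0,0,-0.145],[0,0,-0.165]], angular=[[0,0,0],[0,0,0],[0,0,0],[0,0,0],[0,0,0],[0,0,0],[0,0,0],[0,0,0]], newtons=30)

```text
time_s: 12.4
tcp_pos: [0.5258, 0.2186, 0.198]
eef_rot: [3.141, 0.0, 2.927]
wrist_force: [0.9, 0.3, -4.3]
finger_gap: 0.0416
finger_force: 30.0
```

Call:
drive_tool(slide=[[0,0,-0.03],[0,0,-0.06],[0,0,-0.09],[0,0,-0.12],[0,0,-0.14],[0,0,-0.15],[0,0,-0.15],[0,0,-0.15]], angular=[[0,0,0],[0,0,0],[0,0,0],[0,0,0],[0,0,0],[0,0,0],[0,0,0],[0,0,0]])

```text
time_s: 13.4
tcp_pos: [0.5254, 0.2185, 0.2566]
eef_rot: [-3.141, -0.001, 2.927]
wrist_force: [0.1, -0.3, -3.9]
finger_gap: 0.0415
finger_force: 30.0
```

Run:
```python
from h import *
f=grab_frame("scene"); P=pts(f); m=(np.hypot(P[...,0]-.525,P[...,1]-.219)<.05)&(P[...,2]>.045)&(P[...,2]<.2)
print("lowest lifted z",np.percentile(P[m][:,2],[1,3,5]))
cv2.imwrite("pics/s9.png",cv2.resize(f["frame"][170:350,300:540,::-1],(800,600)))
o=get_obs(); print(o["time_s"],o["tcp_pos"],o["wrist_force"],o["finger_gap"],o["finger_force"])
```

```text
lowest lifted z [0.13211916 0.13383592 0.13527199]
13.45 [0.52542031 0.21847544 0.25651831] [ 0.55900529 -0.19256364 -4.47416847] 0.04156160592764432 29.96145486831665
```

View pics/s9.png

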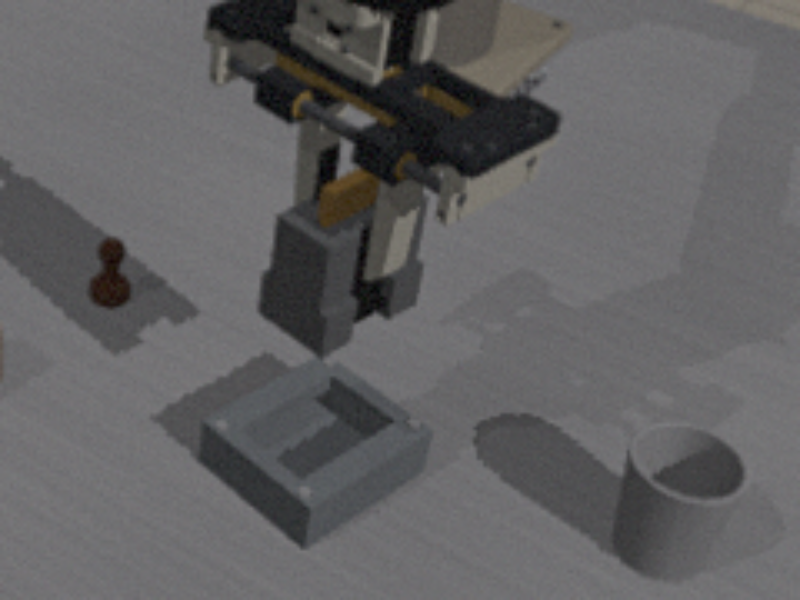

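The cassette hangs upright, clear of the dock, with the plate in it. Its underside is at about 0.131 m, and the wrist force (about 4.5 N) matches the weight of cassette plus plate. Handing in.

```bash
python3 -c "
from station import r
print(r.finish_job())"
```

```text
the job is handed in; nothing more can be done
None
```

The job is handed in at about 13.5 s on the robot's clock: the wide plate is seated in the cassette, which is pinched at 30 N and held upright about 13 cm above the table; the hand-in call returned no verdict.

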